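Set up the folding stand and hold it upright

TASK

Set up the folding stand on the bench: hang the small steel basket by its handle on the hook at the stand's side and let go of it, then, with the frame still leaning back, flip the prop leg over so that it swings fully down at the front. Then stand the frame upright and finish while still holding it there so that it cannot tip back, with the basket still hanging; leave everything else on the bench alone.

Things in the scene. Friction and masses are not known exactly. Their poses are not given: they have to be found in the camera images.
- stand: Aluminium base plate of the folding stand, 240 x 160 x 12 mm, fixed to the bench; origin at the centre of its underside, z up, -x its front, +x its back. It carries a frame that tips about a hinge. The frame has two flat uprights (12 x 14 mm section, outer faces at y = +/-65 mm) joined at the top by a round level tube.
- hinge (a point): Centre of the frame's level hinge, 45 mm above the bench over the base's origin; the hinge runs along the base's y. Axes as the base's.
- hub (a point): Middle of the heavy steel hub on the frame's back, a disc 80 mm across, 28 to 60 mm behind the frame's middle plane, 90 mm from the hinge. Its weight always tips the frame back. Frame, hub and leg weigh about 1.1 kg; pulling the tube forward takes about 2 to 5 N, and holding it upright about 1.7 N.
- prop_frame (a joint): Lean of the frame, rad: 0 upright, positive leaning back to the base's +x. It rests at 0.42 (the start); its travel ends at -0.03, where the lowered leg meets the plate. It moves freely, has no catch, and falls back to 0.42 if let go.
- prop_leg (a joint): Prop leg (kickstand), rad. 0: folded up, parallel to the frame, leaning back with it; grows as the leg swings forward and down; 2.55: fully down, foot out at the front. No spring: its weight keeps it folded until it is pushed forward past the vertical (0.42 while the frame leans back), then it falls fully down by itself in about 1 s and stays. Under 2 N at the foot moves it.
- leg_tip (a point): Centre of the grey foot (20 mm across) at the leg's free end, 145 mm from the leg's pivot. The leg is a flat steel bar 18 mm wide (base's y), 8 mm thick, in the middle of the frame's front; its pivot is 100 mm up the frame from the hinge and 22 mm in front of it. Folded, the foot stands 75 mm above the tube. z axis: pivot to foot.
- tube_mid (a point): Middle of the frame's top tube, on its axis: 16 mm diameter, 130 mm long, along the base's y, 170 mm from the hinge. It is round and may turn between the fingers.
- hook_seat (a point): Top of the hook where the handle is to hang. The hook is a level 7 mm steel peg sticking out sideways (base's +y) from the +y upright, 130 mm from the hinge. This point is 39 mm out from the upright's outer face; the peg's end, 20 to 24 mm further out, turns up to 15 mm above this point. y axis: along the peg, away from the frame.
- basket: Round steel basket, 56 mm across the rim, 42 mm high, 110 to 180 g, open on top. Origin at the centre of its underside, z up. A stiff wire handle (6 mm thick) arches over it in its x-z plane: upright wires at x = +/-27 mm to 90 mm height, then sloping to a peak in the middle. The hook goes through this arch along the basket's y, with 55 mm free height over the rim.
- bail_top (a point): Underside of the handle's peak, 100 mm above the basket's underside: the spot that rests on the hook. Axes as the basket's.
- grip_tab (a point): On the axis of the white plastic grip tab that stands on the handle's peak, 127 mm above the basket's underside. The tab is 12 mm (basket's x) by 20 mm (basket's y), from 105 to 139 mm height; with the gripping point here and the fingers closing along the basket's x, the fingertips stay just above the wire.
- beaker: Glass beaker without handle, 52 mm across, 70 mm high; not needed, leave alone. It and the basket may stand in each other's place.
- cap: White plastic cap, 42 mm across, 14 mm high, lying on the bench; leave alone.
- marker: Blue marker pen, 13 mm thick, 120 mm long, lying on the bench; leave alone.
- reagent: White plastic bottle, 48 mm across, 110 mm high; leave alone.
- sample_jar: Amber jar with white lid, 60 mm across, 60 mm high; leave alone.
Mind the look-alikes: they are no part of the job. What is shaped like the basket but pink is not meant.

How it is judged:
On the way, in this order (a step that is already met when the one before it is completed fails the run):
1. the basket hangs by its handle on the hook, let go, the frame still leaning back (distance between bail_top and hook_seat below 0.025 m and contact force between basket and stand above 0.4 N and contact force between the fingers and basket below 0.05 N and angle between basket's own z axis and vertical below 0.5 rad and value of joint prop_frame above 0.3 rad), for 0.2 s.
2. the prop leg is fully down while the frame still leans back (value of joint prop_leg above 2.4 rad and value of joint prop_frame above 0.3 rad), for 0.2 s.
At the end, for the whole second after the job is handed in: The fingers hold the frame (0.5 N or more) within 0.09 rad of upright; the leg is down (past 2.4 rad); the basket hangs by its handle (peak within 25 mm of the hook seat, tilt under 0.5 rad, over 30 mm above the bench) and the fingers do not touch it (value of joint prop_frame between -0.09 and 0.09 rad and value of joint prop_leg above 2.4 rad and contact force between the fingers and stand above 0.5 N and distance between bail_top and hook_seat below 0.025 m and contact force between basket and stand above 0.4 N and contact force between the fingers and basket below 0.05 N and angle between basket's own z axis and vertical below 0.5 rad and height (world z) of basket above 0.03 m); the arm keeps its last pose, push and grip.
It fails at once if the frame is raised before the leg is down (value of joint prop_frame below 0.2 rad and value of joint prop_leg below 2.2 rad).
It fails at once if the basket is tipped over (angle between basket's own z axis and vertical above 1 rad).
It fails at once if another thing on the bench is pushed about (distance of any of beaker, cap, marker, reagent, sample_jar from where it was at the start of the episode above 0.03 m).
It also fails if it takes over 61 s, if anything falls off the work surface, if the arm or the gripper's body presses on something with over 40 N, if the wrist force passes 120 N, or if a joint passes its speed limit or range.

ROBOT

A 6-joint arm with a two-finger parallel gripper is mounted at the origin on the work surface. World frame = base frame: x ahead of the robot, y to its left, z up, the work surface at z = 0. Lengths are in m, angles in rad, forces in N, time in s.
With the tool pointing down it reaches from about 0.3 to 0.75 m from the base axis. Payload 8.5 kg.
Tool frame: the origin (TCP) lies midway between the tips of the shut fingers; the grasp point (between the pads) lies 19 mm behind it; z points along the fingers, y is the direction in which the jaws open and shut (so a half turn about z gives the same grasp; the last joint's range is limited). The gripper opens to 85 mm and grips with 20 to 120 N. Pads are 22 mm wide; open, the fingers measure 114 mm over their backs; the gripper's body (76 mm by 85 mm) begins 54 mm behind the grasp point. The pads swing forward as they close: fully open they stand 13 mm farther back than shut.
Start: joints at [-1.364, 0.381, 1.297, -0, 1.464, -0.215], TCP at [0.225, -0.502, 0.231] pointing down, gripper open.
Joint ranges: [-3.11, 3.11], [-0.89, 2.33], [0.22, 2.48], [-1.42, 4.56], [0.17, 2.85], [-2.88, 2.88]. Speed limits (rad/s): [2.39, 2.39, 3.14, 3.14, 3.14, 3.14].

INTERFACE

Orientations are given as [roll, pitch, yaw] about the fixed x, y, z axes, in that order (R = Rz(yaw) Ry(pitch) Rx(roll)).
In Python, from bench import get_state, grab_frame, calibration, ticket, spot_in gives the robot as it stands.
- The arm moves only by the tool apply_moves, never from a script. Its argument "rows" is a list of rows, each a list of 5 numbers: the shift along the tool's x, y, z in cm, then the turn about the tool's z in degrees, then the opening, from 0 (shut) to 1 (fully open). A call has 1 to 20 rows; each row shifts and turns the commanded pose from where the row before left it, along the tool's axes as they then stand; what a row does not reach is not made up. A row lasts 1/10 s, in which the tool goes at most 50 mm and 8.59 degrees, less where a joint would pass 70% of its speed; a pose out of reach is approached as far as the arm can. A call with a gripper value outside its range is refused whole. The fingers move at their own pace and stop on an object; "newtons" is the grip in N (left out, the last holds). Time passes only in rows, so rows that do not move let the fingers close. It gives the time, the measured TCP pose, the force and the opening at its end, in the units of the state.
- get_state(): the state, without advancing time (a new reading comes with each control period).
- grab_frame(name): name is "scene" or "top" or "wrist"; returns the picture (400x640x3 uint8, red, green, blue); there is no depth.
- calibration(name): a dict with "fx", "fy", "cx", "cy" (pixels), "k1" (the pictures are not rectified: a ray, as slopes to the right and down, at radius r is drawn at 1 + k1 r^2 times it, then the intrinsics apply), "R" (3x3) and "t" (3): a world point X has camera coordinates R X + t; the wrist camera has in their place "tool_from_camera" (4x4, takes a point from camera to tool coordinates, whose origin is the TCP and whose axes are the flange's). Camera axes: x right, y down, z forward; pixel columns grow to the right and rows downward; lengths in m; the calibration is good to about 2 mm. A picture is of the moment at which its call begins: read the wrist's pose just before it. calibration takes no time and is no camera call.
- ticket.finish_job(): hands the job in, once; it reports no verdict.
Trained networks look in the newest picture that a camera, given by its name, has taken for a name from the list of things; names that differ only in an ending like _2 or _b are one class to them, and where a whole thing is asked for, a point or a joint stands for the part that bears it (a point fixed in the world has none). Each returns a list of dicts, best first, with "conf" (0 to 1); they miss things now and then, are a little off and sometimes report something else, mostly with a low value. They report only what shows in the picture. A call takes as long as a camera call. They do not tell look-alikes from the thing itself.
- spot_in(target, camera): "point" ([x, y, z] in m, in the coordinates of the camera as it stood for that picture, good to about 4 mm: the middle of the surface that is visible of it).
The state is a dict: "clock": time; "joint_pos": joint angles; "dq": joint speeds; "joint_efforts": joint torques, N m; "position": TCP position; "tcp_rot": TCP orientation; "wrist_force": force on the tool from outside, world axes, zero at the start; "torque": the same for the moment, N m; "width": opening from 0.0 (shut) to 1.0 (fully open).
Only numpy, scipy, OpenCV 4.12 (cv2) and the standard library are available. Lean on these libraries where they do the work, as an engineer would, in place of code of your own. Each camera call takes 0.05 s, during which the arm holds its last target. There are 200 camera calls.

## Working session

There is one attempt and no reset: what is moved stays moved. The work goes in short steps, Python scripts to look and compute and a tool call to move; the robot and the scene stay as the last step left them, time stands still between calls to the robot, and variables do not carry over. Pictures are saved under pics/ and viewed, about 8 in all and at most 12, crops included, and the job is handed in when it is done.

Besides the shell and the picture viewer there is one more tool, called after "Request:" in YAML: its name, and indented under it one key for each argument. apply_moves: Moves the arm, as the interface text tells. Its arguments: {"type":"object","properties":{"rows":{"type":"array","items":{"type":"array","items":{"type":"number"}}},"newtons":{"type":"number"}},"required":["rows"]}

```bash
mkdir -p pics; cat > h.py <<'E'
import numpy as np, cv2
from bench import get_state, grab_frame, calibration, ticket, spot_in
from scipy.spatial.transform import Rotation as Ro
def cam(name):
    c=calibration(name)
    if name!="wrist":
        R=np.array(c["R"]);t=np.array(c["t"]); return c,R.T,-R.T@t
    s=get_state(); T=np.array(c["tool_from_camera"])
    Rt=Ro.from_euler('xyz',s["tcp_rot"]).as_matrix()
    return c,Rt@T[:3,:3],Rt@T[:3,3]+np.array(s["position"])
def ray(name,u,v,cm=None):
    c,Rw,o=cm or cam(name)
    d=np.array([(u-c["cx"])/c["fx"],(v-c["cy"])/c["fy"]]);s=d.copy()
    for _ in range(10): s=d/(1+c["k1"]*(s@s))
    w=Rw@np.array([s[0],s[1],1]); return o,w
def onz(name,u,v,z,cm=None):
    o,w=ray(name,u,v,cm); return o+w*(z-o[2])/w[2]
def proj(name,X,cm=None):
    c,Rw,o=cm or cam(name); p=Rw.T@(np.array(X)-o); s=p[:2]/p[2]; s=s*(1+c["k1"]*(s@s))
    return c["fx"]*s[0]+c["cx"],c["fy"]*s[1]+c["cy"]
def snap(name,fn=None):
    cm=cam(name); im=grab_frame(name)
    if fn: cv2.imwrite(f"pics/{fn}.png",im[:,:,::-1])
    return cm,im
def find(t,name,cm):
    r=[]
    for d in spot_in(t,name): 
        X=cm[1]@np.array(d["point"])+cm[2]; r.append((t,round(d["conf"],2),X.round(3),np.round(proj(name,X,cm))))
    return r
E
python3 - <<'E'
from h import *
print(get_state())
for n in("scene","top"):
    cm,im=snap(n,n+"0"); print(n,cm[2].round(3))
    for t in ("stand","basket","tube_mid","leg_tip","hub","hook_seat","beaker","grip_tab","reagent","sample_jar","marker","cap"):
        print(*find(t,n,cm),sep="\n")
a=cv2.imread("pics/scene0.png");b=cv2.imread("pics/top0.png")
cv2.imwrite("pics/both.png",np.vstack([a,b])[:, :])
E
```

```text
{'clock': 0.0, 'joint_pos': array([-1.36429725e+00,  3.81202788e-01,  1.29828614e+00, -1.00925541e-05,
        1.46359414e+00, -2.15305357e-01]), 'dq': array([ 0.00089674, -0.00043342,  0.00019846, -0.0029513 , -0.0009535 ,
        0.00062201]), 'joint_efforts': array([ 7.97833582e-04, -4.48458838e+01, -2.31273615e+01, -1.45884514e-04,
        4.80976654e-03,  1.49697104e-05]), 'position': array([ 0.2251035 , -0.50149431,  0.23069958]), 'tcp_rot': array([-3.14013451e+00, -3.08619693e-04,  4.21805298e-01]), 'wrist_force': array([-0.37560063,  0.46361226, -1.21288261]), 'torque': array([ 0.00638537,  0.00015378, -0.0576342 ]), 'width': 0.9989128670846326}
scene [ 1.168 -0.67   1.014]
('stand', 0.75, array([ 0.673, -0.322,  0.068]), array([270., 325.]))
('stand', 0.65, array([ 0.521, -0.114,  0.011]), array([288., 266.]))
('basket', 0.8, array([0.393, 0.171, 0.035]), array([318., 203.]))
('basket', 0.66, array([0.471, 0.393, 0.035]), array([370., 186.]))
('basket', 0.64, array([0.462, 0.291, 0.031]), array([352., 197.]))
('basket', 0.62, array([0.35 , 0.421, 0.035]), array([351., 171.])
[... 2060 characters left out ...]
aker', 0.83, array([0.607, 0.296, 0.034]), array([238., 176.]))
('grip_tab', 0.94, array([0.457, 0.289, 0.027]), array([239., 230.]))
('grip_tab', 0.84, array([0.354, 0.323, 0.026]), array([225., 267.]))
('grip_tab', 0.73, array([ 0.337, -0.318,  0.012]), array([458., 279.]))
('grip_tab', 0.63, array([0.394, 0.174, 0.029]), array([280., 254.]))
('reagent', 0.73, array([ 0.657, -0.294,  0.071]), array([454., 160.]))
('sample_jar', 0.7, array([0.754, 0.172, 0.066]), array([283., 122.]))
('sample_jar', 0.52, array([ 0.458, -0.088,  0.009]), array([375., 233.]))
('marker', 0.66, array([ 0.337, -0.316,  0.011]), array([458., 279.]))
('cap', 0.64, array([0.312, 0.221, 0.013]), array([262., 284.]))
```

View pics/both.png

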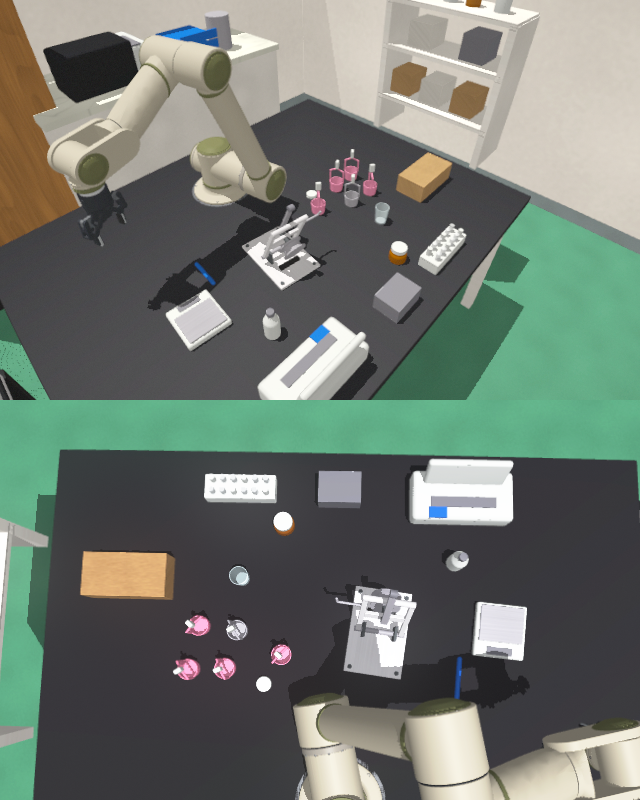

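The picture shows four pink look-alike baskets at top px (200,226), (188,269), (225,267), (281,255). The grey steel one is at top (237,230) / scene (352,197); only that one is steel-coloured. The stand is at top (380,225). I'll check this in an enlarged crop.

```bash
python3 - <<'E'
from h import *
a=cv2.imread("pics/scene0.png");b=cv2.imread("pics/top0.png")
f=lambda i,x,y:cv2.resize(i[y:y+100,x:x+130],(400,300),interpolation=cv2.INTER_CUBIC)
cv2.imwrite("pics/crop1.png",np.vstack([np.hstack([f(a,300,140),f(b,170,195)]),np.hstack([f(a,235,190),f(b,320,180)])]))
E
```

```text
(no output)
```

View pics/crop1.png

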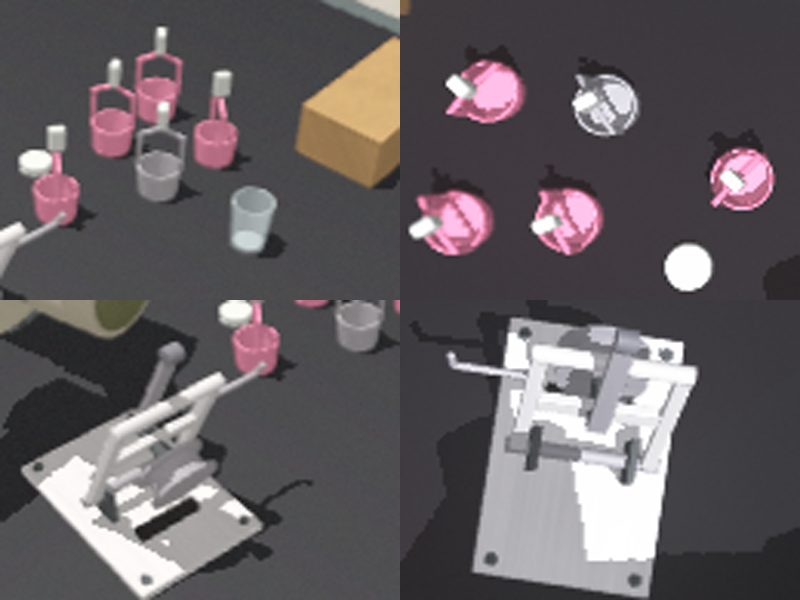

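The crop confirms it: the grey basket at crop (606,105), among pink ones, is the steel one. The stand leans away from the robot (+x), with the hook on the left (+y). Next I'll fit the stand pose from the plate corners.

```bash
cat >> h.py <<'E'
def standpts(x,y,psi,lean=.42):
    R=Ro.from_euler('z',psi).as_matrix(); c,s=np.cos(lean),np.sin(lean)
    P=dict(hook_c=[130*s,104,45+130*c],tube=[170*s,0,45+170*c],tubeL=[170*s,65,45+170*c],tubeR=[170*s,-65,45+170*c],
     foot=[100*s-22*c+145*s,0,45+100*c+22*s+145*c],pegend=[130*s,126,45+130*c])
    P['seat']=np.array(P['hook_c'])+[0,0,3.5]
    return {k:R@(np.array(v)/1e3)+[x,y,0] for k,v in P.items()}
E
python3 - <<'E'
from h import *
C=[]
for x,y in((510,318),(683,343),(473,572),(649,598)):
    C.append(onz("top",(x-400)/400*130+320,(y-300)/3+180,.012))
C=np.array(C);print(C.round(4))
m=C.mean(0);dx=(C[0]+C[1]-C[2]-C[3])/2;dy=(C[0]+C[2]-C[1]-C[3])/2
print(np.linalg.norm(dx),np.linalg.norm(dy),np.arctan2(dx[1],dx[0]),np.arctan2(-dy[0],dy[1]))
psi=np.arctan2(dx[1],dx[0])*.6+.4*np.arctan2(-dy[0],dy[1]);print(m,psi)
P=standpts(m[0],m[1],psi)
for n in("scene","top"):
    im=cv2.imread(f"pics/{n}0.png")
    for k,v in P.items():
        print(n,k,v.round(3),np.round(proj(n,v),1))
E
```

```text
[[ 0.5875 -0.0317  0.012 ]
 [ 0.5673 -0.1892  0.012 ]
 [ 0.3519 -0.0023  0.012 ]
 [ 0.3317 -0.16    0.012 ]]
0.23743853170481546 0.15886888851800965 -0.1236385692491968 -0.127471976398074
[ 0.45960467 -0.09578442  0.012     ] -0.1251719321087477
scene hook_c [0.525 0.001 0.164] [312.6 216. ]
scene tube [ 0.528 -0.104  0.2  ] [289.  224.7]
scene tubeL [ 0.536 -0.04   0.2  ] [306.  215.4]
scene tubeR [ 0.52  -0.169  0.2  ] [271.1 234.5]
scene foot [ 0.539 -0.106  0.278] [290.1 207. ]
scene pegend [0.528 0.023 0.164] [317.8 213.1]
scene seat [0.525 0.001 0.167] [312.6 215.2]
top hook_c [0.525 0.001 0.164] [345.4 203.3]
top tube [ 0.528 -0.104  0.2  ] [389.2 201.6]
top tubeL [ 0.536 -0.04   0.2  ] [362.7 197.7]
top tubeR [ 0.52  -0.169  0.2  ] [415.7 205.5]
top foot [ 0.539 -0.106  0.278] [393.6 194.1]
top pegend [0.528 0.023 0.164] [336.7 202. ]
top seat [0.525 0.001 0.167] [345.4 203.2]
```

Request:
apply_moves:
  rows:
    - [0, 0, -4, 0, 1]
    - [0, 0, -4, 0, 1]
    - [0, 0, -4, 0, 1]
    - [3, -3.5, 0, 0, 1]
    - [3, -3.5, 0, 0, 1]
    - [3, -3.5, 0, 0, 1]
    - [3, -3.5, 0, 0, 1]
    - [3, -3.5, 0, 0, 1]
    - [3, -3.5, 0, 0, 1]
    - [3, -3.5, 0, 0, 1]
    - [3, -3.5, 0, 0, 1]
    - [3, -3.5, 0, 0, 1]
    - [3, -3.5, 0, 0, 1]
    - [3, -3.5, 0, 0, 1]
    - [3, -3.5, 0, 0, 1]
    - [3, -3.5, 0, 0, 1]
    - [3, -3.5, 0, 0, 1]
    - [3, -3.5, 0, 0, 1]
    - [3, -3.5, 0, 0, 1]
  newtons: 40

```text
clock: 3.2
position: [0.4339, 0.2078, 0.3515]
tcp_rot: [3.141, -0.001, 0.422]
wrist_force: [1.2, -0.5, 0.3]
width: 1.0
```

Request:
apply_moves:
  rows:
    - [0, 0, 0, -8, 1]
    - [0, 0, 0, -8, 1]
    - [0, 0, 0, -8, 1]
    - [0, 0, 0, -8, 1]
    - [0, 0, 0, -8, 1]
    - [0, 0, 0, -8, 1]
    - [0, 0, 0, -8, 1]
    - [0, 0, 0, -8, 1]
    - [0, 0, 0, 0, 1]
    - [0, 0, 0, 0, 1]

```text
clock: 4.2
position: [0.4338, 0.2056, 0.3514]
tcp_rot: [3.142, 0.0, 1.535]
wrist_force: [0.3, -0.3, 0.2]
width: 1.0
```

```bash
python3 - <<'E'
from h import *
s=get_state();print(s['clock'],s['position'],s['tcp_rot'],s['joint_pos'])
print(np.array(calibration("wrist")["tool_from_camera"]).round(3),calibration("wrist")["fx"])
cm,im=snap("wrist","w1")
print(find("basket","wrist",cm),find("grip_tab","wrist",cm))
E
```

```text
4.2 [0.43381528 0.20563403 0.35135708] [3.14155897e+00 1.87569064e-05 1.53505567e+00] [ 1.95396568e-01  1.93120362e-01  1.22474431e+00 -2.62815797e-05
  1.72369949e+00  2.31133224e-01]
[[-0.001 -0.958 -0.287  0.073]
 [ 1.    -0.001 -0.    -0.   ]
 [ 0.    -0.287  0.958 -0.143]
 [ 0.     0.     0.     1.   ]] 326.287693934699
[('basket', 0.77, array([0.397, 0.172, 0.027]), array([297., 177.])), ('basket', 0.6, array([0.468, 0.392, 0.003]), array([342.,  10.])), ('basket', 0.57, array([0.355, 0.317, 0.034]), array([258.,  72.])), ('basket', 0.56, array([0.454, 0.291, 0.034]), array([334.,  90.])), ('basket', 0.51, array([0.354, 0.397, 0.026]), array([253.,   5.]))] [('grip_tab', 0.81, array([0.459, 0.292, 0.041]), array([338.,  89.])), ('grip_tab', 0.72, array([0.395, 0.169, 0.032]), array([296., 180.])), ('grip_tab', 0.71, array([0.477, 0.39 , 0.005]), array([349.,  12.])), ('grip_tab', 0.67, array([0.355, 0.323, 0.037]), array([257.,  67.])), ('grip_tab', 0.16, array([ 0.463, -0.06 ,  0.013]), array([344., 307.]))]
```

View pics/w1.png

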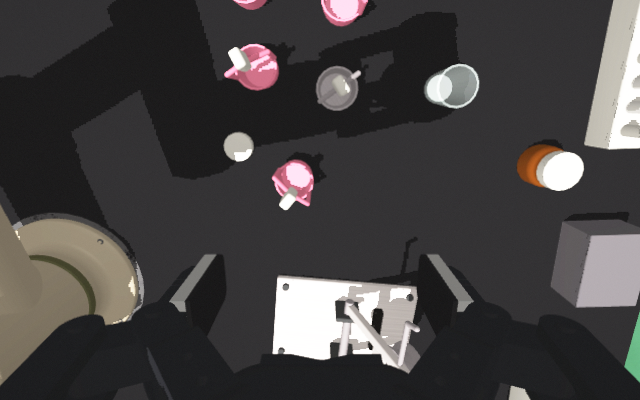

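Request:
apply_moves:
  rows:
    - [4.3, 1, 0, 0, 1]
    - [4.4, 1.1, 0, 0, 1]
    - [0, 0, 2, -7.4, 1]
    - [0, 0, 2, -7.4, 1]
    - [0, 0, 2, -7.4, 1]
    - [0, 0, 2, -7.4, 1]
    - [0, 0, 2, -7.4, 1]
    - [0, 0, 0, 0, 1]
    - [0, 0, 0, 0, 1]

```text
clock: 5.25
position: [0.4578, 0.292, 0.2519]
tcp_rot: [3.141, 0.0, 2.18]
wrist_force: [0.1, -0.3, 0.7]
width: 0.999
```

```bash
python3 - <<'E'
from h import *
s=get_state();print(s['clock'],s['position'],s['tcp_rot'],s['joint_pos'])
cm,im=snap("wrist","w2")
print(find("basket","wrist",cm),find("grip_tab","wrist",cm))
E
```

```text
5.25 [0.45778543 0.29199918 0.25192174] [3.14129611e+00 7.75736336e-05 2.18037868e+00] [ 3.49664460e-01  3.54148253e-01  1.27838413e+00  1.24577029e-06
  1.50875375e+00 -2.59917986e-01]
[('basket', 0.93, array([0.352, 0.323, 0.038]), array([255.,  87.])), ('basket', 0.82, array([0.393, 0.169, 0.034]), array([217., 221.])), ('basket', 0.8, array([0.355, 0.413, 0.003]), array([308.,  18.])), ('basket', 0.79, array([0.464, 0.4  , 0.036]), array([386.,  88.])), ('basket', 0.78, array([0.455, 0.29 , 0.033]), array([319., 168.]))] [('grip_tab', 0.95, array([0.453, 0.295, 0.039]), array([320., 164.])), ('grip_tab', 0.94, array([0.393, 0.167, 0.035]), array([215., 223.])), ('grip_tab', 0.83, array([0.355, 0.326, 0.041]), array([258.,  86.])), ('grip_tab', 0.66, array([ 0.352,  0.415, -0.001]), array([307.,  15.])), ('grip_tab', 0.59, array([0.47 , 0.399, 0.042]), array([391.,  92.]))]
```

View pics/w2.png

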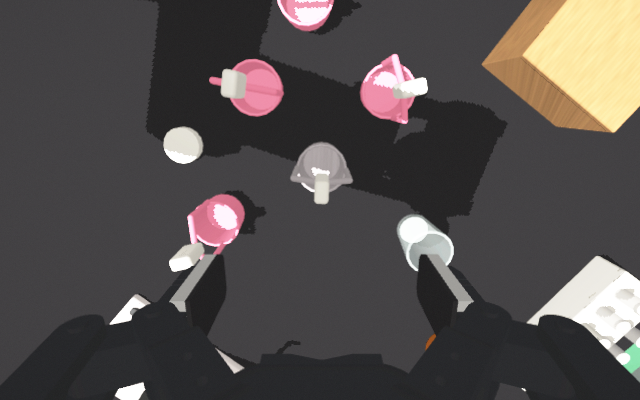

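```bash
python3 - <<'E'
from h import *
cm=cam("wrist");R=Ro.from_euler('xyz',get_state()['tcp_rot']).as_matrix();p=get_state()['position']
for u,v,z in((321.5,201,.139),(321.5,181,.105),(292,178,.09),(352,181,.09),(322,143,.042),(298,168,.042),(347,168,.042)):
    X=onz("wrist",u,v,z,cm);print(X.round(4),(R.T@(X-p)*100).round(2))
E
```

```text
[0.4616 0.2869 0.139 ] [-0.62 -0.03 11.36]
[0.4567 0.294  0.105 ] [ 0.24 -0.02 14.76]
[0.434  0.2773 0.09  ] [ 0.18 -2.85 16.25]
[0.4829 0.3079 0.09  ] [-0.13  2.91 16.26]
[0.4421 0.3163 0.042 ] [ 2.91  0.04 21.05]
[0.4361 0.2788 0.042 ] [ 0.19 -2.6  21.05]
[0.4803 0.3097 0.042 ] [ 0.18  2.79 21.06]
```

Request:
apply_moves:
  rows:
    - [0.1, 0, 3.5, 3, 1]
    - [0, 0, 3.5, 0, 1]
    - [0, 0, 3.5, 0, 1]
    - [0, 0, 2, 0, 1]
    - [0, 0, 1.8, 0, 1]
    - [0, 0, 0, 0, 1]
    - [0, 0, 0, 0, 0]
    - [0, 0, 0, 0, 0]
    - [0, 0, 0, 0, 0]
    - [0, 0, 0, 0, 0]
    - [0, 0, 0, 0, 0]
    - [0, 0, 0, 0, 0]
    - [0, 0, 0, 0, 0]
    - [0, 0, 0, 0, 0]
  newtons: 40

```text
clock: 6.8
position: [0.4573, 0.2929, 0.1088]
tcp_rot: [3.14, 0.0, 2.132]
wrist_force: [0.0, 0.7, 5.6]
width: 0.137
```

Request:
apply_moves:
  rows:
    - [0, 0, -2, 0, 0]
    - [0, 0, -4, 0, 0]
    - [0, 0, -4, 0, 0]
    - [0, 0, -4, 7.8, 0]
    - [0, 0, -4, 7.8, 0]
    - [0, 0, -2, 7.8, 0]
    - [0, 0, 0, 7.8, 0]
    - [0, 0, 0, 7.8, 0]
    - [-2, 1.2, 0, 0, 0]
    - [-3, 1.7, 0, 0, 0]
    - [-3, 1.7, 0, 0, 0]
    - [-3, 1.7, 0, 0, 0]
    - [-3, 1.7, 0, 0, 0]
    - [-3, 1.7, 0, 0, 0]
    - [-1.2, 0.6, 0, 0, 0]
    - [0, 0, 0, 0, 0]
    - [0, 0, 0, 0, 0]
    - [0, 0, 0, 0, 0]

```text
clock: 8.6
position: [0.5371, 0.1011, 0.3084]
tcp_rot: [-3.141, -0.0, 1.453]
wrist_force: [-0.3, 0.0, -1.2]
width: 0.132
```

```bash
python3 - <<'E'
from h import *
s=get_state();print(s['clock'],s['position'],s['tcp_rot'],s['width'],s['wrist_force'])
cm,im=snap("wrist"); sc,im2=snap("scene"); 
a=cv2.resize(im2[160:300,220:420],(640,448),interpolation=cv2.INTER_CUBIC)
cv2.imwrite("pics/w3.png",cv2.resize(np.vstack([im,a]),None,fx=.7,fy=.7)[:,:,::-1])
P=standpts(.4596,-.0958,-.125);R=Ro.from_euler('xyz',s['tcp_rot']).as_matrix()
for k in P: print(k,proj("wrist",P[k],cm),(R.T@(P[k]-s['position'])*100).round(2))
E
```

```text
8.6 [0.53712044 0.10105971 0.3083795 ] [-3.14138900e+00 -2.96055258e-04  1.45311496e+00] 0.13217878170087066 [-0.31509293  0.03104919 -1.22796443]
hook_c (np.float64(321.5824559476118), np.float64(282.4254631971845)) [-1.010e+01 -1.000e-02  1.446e+01]
tube (np.float64(337.63968694622264), np.float64(396.88355415237254)) [-20.51   1.55  10.81]
tubeL (np.float64(339.0580637669212), np.float64(341.2007781650685)) [-14.01   1.59  10.81]
tubeR (np.float64(336.3806079946384), np.float64(446.74053380606824)) [-27.01   1.5   10.81]
foot (np.float64(356.76741614260123), np.float64(487.79314540927476)) [-20.52   2.59   3.06]
pegend (np.float64(321.7288296005421), np.float64(262.4859431249749)) [-7.900e+00  1.000e-02  1.447e+01]
seat (np.float64(321.5872076600141), np.float64(284.32368939096386)) [-1.010e+01 -1.000e-02  1.411e+01]
```

View pics/w3.png

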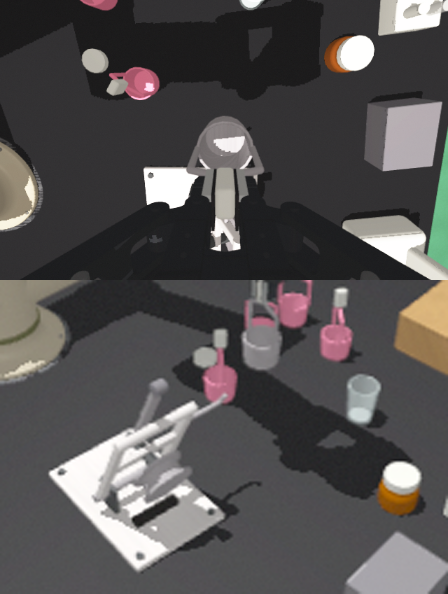

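Request:
apply_moves:
  rows:
    - [0, 0, 3, 0, 0]
    - [0, 0, 3, 0, 0]
    - [0, 0, 3, 0, 0]
    - [0, 0, 1.8, 0, 0]
    - [-1, 0, 0, 0, 0]
    - [-2, 0, 0, 0, 0]
    - [-2, 0, 0, 0, 0]
    - [-2, 0, 0, 0, 0]
    - [-1.5, 0, 0, 0, 0]
    - [-1, 0, 0, 0, 0]
    - [-0.6, 0, 0, 0, 0]
    - [0, 0, 0, 0, 0]
    - [0, 0, 0, 0, 0]

```text
clock: 10.0
position: [0.5257, -0.0001, 0.2004]
tcp_rot: [3.142, -0.0, 1.452]
wrist_force: [-0.8, 0.4, -0.9]
width: 0.13
```

```bash
python3 - <<'E'
from h import *
s=get_state();print(s['clock'],s['position'],s['tcp_rot'],s['width'],s['wrist_force'],s['torque'])
cm,im=snap("wrist"); sc,im2=snap("scene"); 
a=cv2.resize(im2[180:280,240:400],(640,400),interpolation=cv2.INTER_CUBIC)
cv2.imwrite("pics/w4.png",cv2.resize(np.vstack([im[100:],a]),None,fx=.8,fy=.8)[:,:,::-1])
E
```

```text
10.0 [ 5.25680165e-01 -1.34042308e-04  2.00400910e-01] [ 3.14152383e+00 -2.21613142e-04  1.45180624e+00] 0.1295551863485232 [-0.75122672  0.35124534 -0.91844279] [ 0.06974778  0.00530603 -0.00643958]
```

View pics/w4.png

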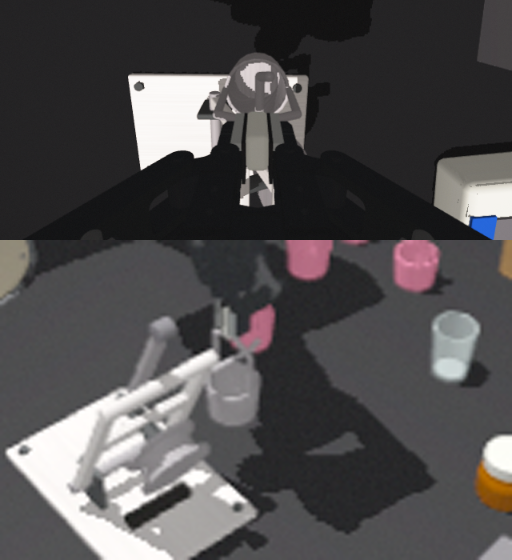

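The peg end (wrist crop ≈(265,75)) is inside the arch with no contact force, so I'll lower it.

Request:
apply_moves:
  rows:
    - [0, 0, 0.8, 0, 0]
    - [0, 0, 0.8, 0, 0]
    - [0, 0, 0.6, 0, 0]
    - [0, 0, 0.3, 0, 0]
    - [0, 0, 0, 0, 0]
    - [0, 0, 0, 0, 0]

```text
clock: 10.7
position: [0.527, -0.0006, 0.1761]
tcp_rot: [3.137, -0.0, 1.452]
wrist_force: [4.6, 1.3, 5.0]
width: 0.133
```

Request:
apply_moves:
  rows:
    - [0, 0.3, 0, 0, 0]
    - [0, 0.2, 0.1, 0, 0]
    - [0, 0, 0, 0, 0]
    - [0, 0, 0, 0, 0]

```text
clock: 11.1
position: [0.5281, -0.0006, 0.1755]
tcp_rot: [-3.137, 0.0, 1.452]
wrist_force: [-15.3, 1.1, 21.6]
width: 0.135
```

Request:
apply_moves:
  rows:
    - [0, -0.3, -0.1, 0, 0]
    - [0, 0, 0, 0, 0]
    - [0, 0, 0, 0, 0]

```text
clock: 11.4
position: [0.5273, -0.0006, 0.176]
tcp_rot: [-3.141, 0.0, 1.452]
wrist_force: [-3.2, 1.0, 10.2]
width: 0.136
```

Good enough; opening slowly.

Request:
apply_moves:
  rows:
    - [0, 0, 0, 0, 0.2]
    - [0, 0, 0, 0, 0.3]
    - [0, 0, 0, 0, 0.4]
    - [0, 0, 0, 0, 0.6]
    - [0, 0, 0, 0, 0.6]
    - [0, 0, 0, 0, 0.6]
    - [0, 0, -1, 0, 0.6]
    - [0, 0, -1.5, 0, 0.6]
    - [0, 0, -2, 0, 0.6]
    - [0, 0, -3, 0, 0.6]
    - [0, 0, -4, 0, 0.6]
    - [0, 0, -4, 0, 0.6]
    - [0, 0, -2, 0, 0.6]
    - [0, 0, 0, 0, 0.6]
    - [0, 0, 0, 0, 0.6]

```text
clock: 12.9
position: [0.5274, -0.0007, 0.3502]
tcp_rot: [-3.142, -0.0, 1.452]
wrist_force: [-0.3, -0.5, -0.8]
width: 0.597
```

```bash
python3 - <<'E'
from h import *
s=get_state();print(s['clock'],s['position'],s['tcp_rot'],s['width'],s['wrist_force'])
cm,im=snap("wrist"); sc,im2=snap("scene"); 
a=cv2.resize(im2[180:280,240:400],(640,400),interpolation=cv2.INTER_CUBIC)
cv2.imwrite("pics/w5.png",cv2.resize(np.vstack([im[100:],a]),None,fx=.8,fy=.8)[:,:,::-1])
P=standpts(.4596,-.0958,-.125);R=Ro.from_euler('xyz',s['tcp_rot']).as_matrix()
for k in P: print(k,proj("wrist",P[k],cm),(R.T@(P[k]-s['position'])*100).round(2))
print(find("leg_tip","scene",sc),find("leg_tip","wrist",cm))
E
```

```text
12.9 [ 0.52737681 -0.00065857  0.35023093] [-3.14153693e+00 -4.06103903e-05  1.45155166e+00] 0.5968142905669808 [-0.34830605 -0.49563392 -0.78719906]
hook_c (np.float64(319.21658956857715), np.float64(172.9053163820479)) [ 0.12 -0.24 18.65]
tube (np.float64(334.82405310658316), np.float64(281.2471668467928)) [-10.29   1.33  15.  ]
tubeL (np.float64(335.94142331836395), np.float64(221.05726196661925)) [-3.79  1.37 15.  ]
tubeR (np.float64(333.8324917359434), np.float64(335.16311777540284)) [-16.79   1.3   15.  ]
foot (np.float64(352.18903964507865), np.float64(333.74431930363244)) [-10.3    2.38   7.25]
pegend (np.float64(319.2786849932375), np.float64(151.55069933610872)) [ 2.32 -0.22 18.65]
seat (np.float64(319.1978278761231), np.float64(173.63524298369146)) [ 0.12 -0.24 18.3 ]
[('leg_tip', 0.49, array([ 0.531, -0.11 ,  0.251]), array([288., 213.])), ('leg_tip', 0.28, array([ 0.53 , -0.106,  0.137]), array([290., 240.]))] []
```

View pics/w5.png

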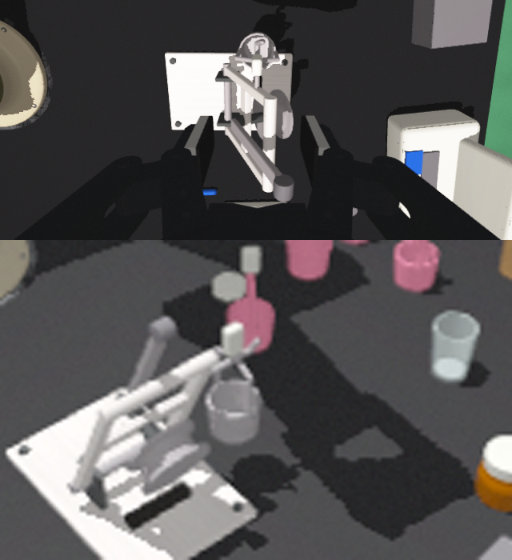

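The basket hangs on the hook, tab at crop (232,335), and is released. The foot in the wrist picture, at about (356,334), matches the prediction (352,334). Next I'll go behind the foot.

Request:
apply_moves:
  rows:
    - [-1.5, 3.5, 0, 0, 0.3]
    - [-2.5, 3.5, 0, 0, 0]
    - [-3, 0, 0, 0, 0]
    - [-3.3, 0, 0, 0, 0]
    - [0, 0, 0, 0, 0]
    - [0, 0, 3, 0, 0]
    - [0, 0, 3, 0, 0]
    - [0, 0, 2.8, 0, 0]
    - [0, 0, 0, 0, 0]

```text
clock: 14.0
position: [0.5835, -0.1102, 0.2585]
tcp_rot: [-3.134, -0.002, 1.452]
wrist_force: [0.3, -0.6, 0.4]
width: 0.004
```

Request:
apply_moves:
  rows:
    - [0, -1, 0, 0, 0]
    - [0, -1.5, 0, 0, 0]
    - [0, -1.5, 0, 0, 0]
    - [0, -1.5, 0, 0, 0]
    - [0, -1.5, 0, 0, 0]
    - [0, -1.5, 0, 0, 0]
    - [0, -1.5, 0, 0, 0]
    - [0, -1, 0, 0, 0]
    - [0, 0, 0, 0, 0]

```text
clock: 14.9
position: [0.4753, -0.098, 0.2636]
tcp_rot: [3.14, 0.001, 1.452]
wrist_force: [0.7, -0.8, 1.2]
width: -0.002
```

```bash
python3 - <<'E'
from h import *
s=get_state();print(s['clock'],s['position'],s['tcp_rot'],s['width'],s['wrist_force'])
cm,im=snap("wrist"); sc,im2=snap("scene"); 
print(find("leg_tip","scene",sc),find("leg_tip","wrist",cm))
a=cv2.resize(im2[180:280,240:400],(640,400),interpolation=cv2.INTER_CUBIC)
cv2.imwrite("pics/w6.png",cv2.resize(np.vstack([im[100:],a]),None,fx=.8,fy=.8)[:,:,::-1])
E
```

```text
14.9 [ 0.47525741 -0.09799018  0.26356214] [3.14005761e+00 5.07941662e-04 1.45157518e+00] -0.0015044716403404446 [ 0.66636277 -0.8219181   1.15793561]
[('leg_tip', 0.64, array([ 0.46 , -0.091,  0.219]), array([276., 208.]))] [('leg_tip', 0.96, array([ 0.451, -0.094,  0.26 ]), array([272., 252.]))]
```

View pics/w6.png

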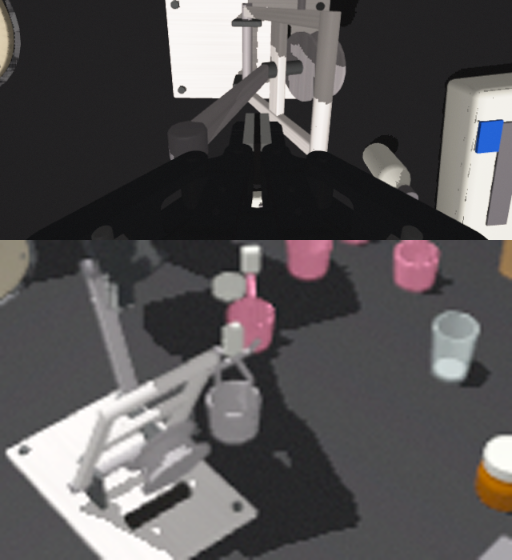

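Leg is past vertical and falling. I'll raise the hand, let the leg drop, and go over the tube.

Request:
apply_moves:
  rows:
    - [0, 0, -3, 0, 0]
    - [0, 0, -4, 0, 0]
    - [0, 0, 0, 0, 0.6]
    - [0, 0, 0, 0, 0.6]
    - [0, 0, 0, 0, 0.6]
    - [0, 0, 0, 0, 0.6]
    - [0, 2.5, 0, 0, 0.6]
    - [0, 3, 0, 0, 0.6]
    - [0, 0, 0, 0, 0.6]
    - [0, 0, 0, 0, 0.6]
    - [0, 0, 0, 0, 0.6]
    - [0, 0, 0, 0, 0.6]
    - [0, 0, 0, 0, 0.6]
    - [0, 0, 0, 0, 0.6]

```text
clock: 16.5
position: [0.53, -0.1047, 0.3326]
tcp_rot: [3.141, 0.0, 1.451]
wrist_force: [-0.1, -0.2, 0.1]
width: 0.6
```

```bash
python3 - <<'E'
from h import *
s=get_state();print(s['clock'],s['position'],s['tcp_rot'],s['width'],s['wrist_force'])
cm,im=snap("wrist"); sc,im2=snap("scene"); 
P=standpts(.4596,-.0958,-.125);R=Ro.from_euler('xyz',s['tcp_rot']).as_matrix()
for k in ("tube","tubeL"): print(k,proj("wrist",P[k],cm),(R.T@(P[k]-s['position'])*100).round(2))
print(find("leg_tip","scene",sc),find("leg_tip","wrist",cm))
a=cv2.resize(im2[180:280,240:400],(640,400),interpolation=cv2.INTER_CUBIC)
cv2.imwrite("pics/w7.png",cv2.resize(np.vstack([im[100:],a]),None,fx=.8,fy=.8)[:,:,::-1])
E
```

```text
16.5 [ 0.5299637  -0.10474613  0.33260317] [3.14118916e+00 1.38063969e-04 1.45145350e+00] 0.6001529143724572 [-0.05764704 -0.15559843  0.12307631]
tube (np.float64(319.68340695473455), np.float64(187.26827915619248)) [ 1.000e-02 -1.700e-01  1.324e+01]
tubeL (np.float64(319.9359730737316), np.float64(109.96955617339378)) [ 6.51 -0.13 13.24]
[('leg_tip', 0.47, array([ 0.408, -0.09 ,  0.098]), array([268., 227.]))] [('leg_tip', 0.34, array([ 0.663, -0.293,  0.064]), array([430., 280.]))]
```

View pics/w7.png

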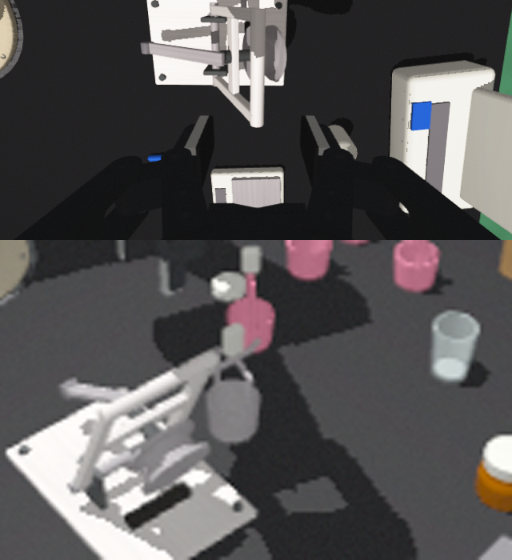

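```bash
python3 - <<'E'
from h import *
Rz=Ro.from_euler('z',-.125).as_matrix()
def foot(a,lean=.42):
    t=lean-a
    p=np.array([.1*np.sin(lean)-.022*np.cos(lean)+.145*np.sin(t),0,.045+.1*np.cos(lean)+.022*np.sin(lean)+.145*np.cos(t)])
    return Rz@p+[.4596,-.0958,0]
for a in(1.6,1.8,2,2.2,2.4,2.55): print(a,foot(a).round(3),np.round(proj("scene",foot(a)),1),np.round(proj("wrist",foot(a)),1))
E
```

```text
1.6 [ 0.347 -0.082  0.201] [255.7 194.7] [108.4 186.5]
1.8 [ 0.339 -0.081  0.173] [255.1 199.9] [117.9 179. ]
2 [ 0.336 -0.08   0.144] [255.6 206.1] [132.  172.6]
2.2 [ 0.339 -0.081  0.115] [256.9 212.9] [149.2 167.2]
2.4 [ 0.348 -0.082  0.088] [259.  220.2] [168.3 162.7]
2.55 [ 0.358 -0.083  0.068] [261.1 225.7] [183.2 159.9]
```

Request:
apply_moves:
  rows:
    - [0, -0.1, 2, 0, 0.6]
    - [0, 0, 2, 0, 0.6]
    - [0, 0, 2, 0, 0.6]
    - [0, 0, 0, 0, 0.6]
    - [0, 0, 0, 0, 0.6]

```text
clock: 17.2
position: [0.5294, -0.1047, 0.2729]
tcp_rot: [3.141, 0.0, 1.452]
wrist_force: [0.7, -0.6, -0.2]
width: 0.603
```

```bash
python3 - <<'E'
from h import *
s=get_state();print(s['clock'],s['position'])
sc,im2=snap("scene"); tc,im3=snap("top");cm,im=snap("wrist")
print(find("leg_tip","scene",sc),find("leg_tip","top",tc))
f=lambda i,x,y:cv2.resize(i[y:y+90,x:x+120],(400,300),interpolation=cv2.INTER_CUBIC)
cv2.imwrite("pics/w8.png",np.vstack([np.hstack([f(im2,235,190),f(im3,320,180)]),cv2.resize(im,(480,300))[:,:,:] if 0 else cv2.copyMakeBorder(cv2.resize(im,(480,300)),0,0,0,320,0)])[:,:,::-1])
E
```

```text
17.2 [ 0.52941639 -0.10473186  0.27292581]
[('leg_tip', 0.57, array([ 0.409, -0.092,  0.099]), array([268., 228.]))] [('leg_tip', 0.6, array([ 0.482, -0.101,  0.149]), array([385., 222.]))]
```

View pics/w8.png

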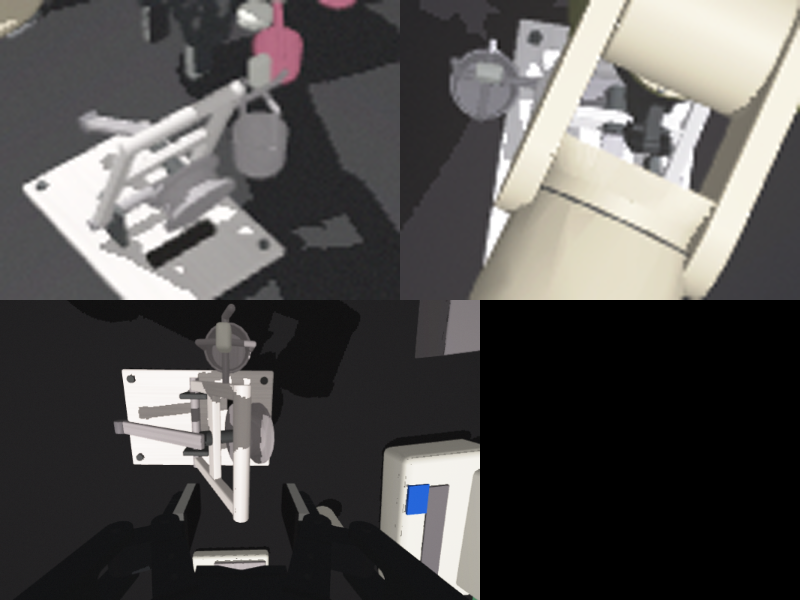

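The leg is fully down: foot at scene px ≈(261,226), predicted (261,226) for 2.55 rad. The basket hangs. Grasping the tube.

Request:
apply_moves:
  rows:
    - [0, 0, 3, 0, 0.6]
    - [0, 0, 3, 0, 0.6]
    - [0, 0, 2, 0, 0.6]
    - [0, 0, 1.1, 0, 0.6]
    - [0, 0, 0, 0, 0.6]
    - [0, 0, 0, 0, 0.4]
    - [0, 0, 0, 0, 0.3]
    - [0, 0, 0, 0, 0]
    - [0, 0, 0, 0, 0]
    - [0, 0, 0, 0, 0]
    - [0, 0, 0, 0, 0]
  newtons: 30

```text
clock: 18.55
position: [0.5302, -0.1049, 0.1823]
tcp_rot: [3.138, 0.001, 1.451]
wrist_force: [4.7, -0.1, 5.8]
width: 0.171
```

Request:
apply_moves:
  rows:
    - [0, -0.47, -0.2, 0, 0]
    - [0, -0.47, -0.2, 0, 0]
    - [0, -0.48, -0.16, 0, 0]
    - [0, -0.48, -0.16, 0, 0]
    - [0, -0.49, -0.14, 0, 0]
    - [0, -0.49, -0.14, 0, 0]
    - [0, 0, 0, 0, 0]

```text
clock: 19.25
position: [0.5021, -0.1013, 0.1931]
tcp_rot: [3.135, 0.0, 1.452]
wrist_force: [6.7, 2.9, 8.2]
width: 0.175
```

Request:
apply_moves:
  rows:
    - [0, -0.5, -0.12, 0, 0]
    - [0, -0.5, -0.12, 0, 0]
    - [0, -0.5, -0.09, 0, 0]
    - [0, -0.5, -0.09, 0, 0]
    - [0, -0.5, -0.05, 0, 0]
    - [0, -0.5, -0.05, 0, 0]
    - [0, -0.34, -0.03, 0, 0]
    - [0, -0.34, -0.02, 0, 0]
    - [0, 0, 0, 0, 0]
    - [0, 0, 0, 0, 0]
    - [0, 0, 0, 0, 0]

```text
clock: 20.35
position: [0.4644, -0.0967, 0.1973]
tcp_rot: [3.141, -0.0, 1.452]
wrist_force: [4.3, 3.4, 6.5]
width: 0.175
```

```bash
python3 - <<'E'
from h import *
s=get_state();print(s['clock'],s['position'],s['tcp_rot'],s['width'],s['wrist_force'])
R=Ro.from_euler('z',-.125).as_matrix();d=R.T@(s['position']-np.array([.4596,-.0958,.045]));print("stand frame tcp from hinge",d,"lean",np.arctan2(d[0],d[2]+.019))
P=standpts(.4596,-.0958,-.125,0.02)
for k in P: print(k,np.round(proj("scene",P[k])))
cm,im=snap("wrist"); sc,im2=snap("scene")
a=cv2.resize(im2[180:280,240:400],(640,400),interpolation=cv2.INTER_CUBIC)
cv2.imwrite("pics/w9.png",cv2.resize(np.vstack([im[60:],a]),None,fx=.8,fy=.8)[:,:,::-1])
E
```

```text
20.35 [ 0.46442429 -0.0966738   0.19733423] [ 3.14073020e+00 -4.28741244e-04  1.45155551e+00] 0.17514551949777368 [4.3493753  3.42704356 6.48092184]
stand frame tcp from hinge [ 0.00489559 -0.00026552  0.15233423] lean 0.0285655591638091
hook_c [303. 205.]
tube [276. 210.]
tubeL [293. 201.]
tubeR [258. 219.]
foot [270. 187.]
pegend [308. 203.]
seat [303. 205.]
```

View pics/w9.png

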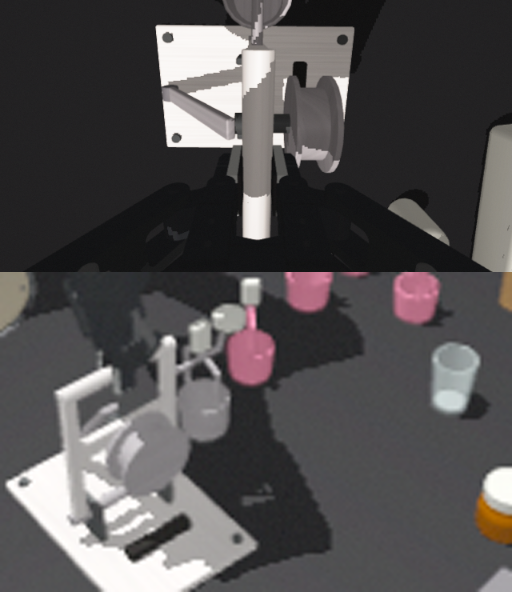

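Request:
apply_moves:
  rows:
    - [0, -0.2, 0, 0, 0]
    - [0, 0, 0, 0, 0]
    - [0, 0, 0, 0, 0]
    - [0, 0, 0, 0, 0]
    - [0, 0, 0, 0, 0]
    - [0, 0, 0, 0, 0]
    - [0, 0, 0, 0, 0]
    - [0, 0, 0, 0, 0]
    - [0, 0, 0, 0, 0]
    - [0, 0, 0, 0, 0]

```text
clock: 21.45
position: [0.4622, -0.0964, 0.1972]
tcp_rot: [3.142, -0.001, 1.452]
wrist_force: [4.0, 3.3, 6.2]
width: 0.175
```

```bash
python3 - <<'E'
from h import *
s=get_state();print(s['clock'],s['position'],s['width'],s['wrist_force'])
sc,im=snap("scene")
for t in("beaker","cap","marker","reagent","sample_jar","basket"): print(find(t,"scene",sc)[:6])
print(ticket.finish_job())
E
```

```text
21.45 [ 0.46222663 -0.09639693  0.19719833] 0.1752259361428225 [3.96547366 3.29941268 6.20670504]
[('beaker', 0.68, array([0.603, 0.281, 0.045]), array([380., 212.]))]
[('cap', 0.58, array([0.315, 0.218, 0.013]), array([312., 193.]))]
[('marker', 0.66, array([ 0.342, -0.318,  0.008]), array([205., 273.]))]
[('reagent', 0.76, array([ 0.673, -0.316,  0.066]), array([272., 324.]))]
[('sample_jar', 0.65, array([0.767, 0.158, 0.046]), array([398., 253.]))]
[('basket', 0.76, array([0.358, 0.316, 0.03 ]), array([336., 183.])), ('basket', 0.75, array([0.473, 0.391, 0.034]), array([370., 186.])), ('basket', 0.61, array([0.394, 0.171, 0.032]), array([318., 204.])), ('basket', 0.59, array([0.479, 0.004, 0.113]), array([303., 220.]))]
the job is handed in; nothing more can be done
None
```

I hung the steel basket on the hook and let go of it. I then pushed the prop leg over from behind so it fell fully down with the frame still leaning back. Last, I gripped the tube, raised the frame upright and handed the job in at 21.5 s while still holding it. `finish_job` reports no verdict, so the result below rests on my own checks.

**Last checks:**
- **Frame:** the hand position puts the lean at about 0.02 to 0.03 rad (limit 0.09), and the wrist force shows the fingers still holding the tube. I did not measure the joint directly.
- **Leg:** with the frame leaning back, the foot appeared at scene pixel (261,226), which is the prediction for 2.55 rad. It was still down in the last picture viewed, with the frame upright.
- **Basket:** it was seen hanging upright after the frame was raised, and in the final frame the detector placed it at 0.113 m height.
- **Other things:** the beaker, cap, reagent bottle and sample jar were within about 6 mm of their first detected positions. The marker matched only its top-camera starting position, because the first scene-camera detections of it were false.

**Disagreements:** before release, a small sideways correction overshot and the handle pressed on the peg with about 26 N. I backed it off to about 11 N before opening the fingers. The detector's `leg_tip` points were several centimetres off, so for the leg I relied on the pictures and the geometry.

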